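# Run the sample shaker in the dental surgery

### The arm

A 7-joint arm with a two-finger parallel gripper is mounted at the origin on the work surface. World frame = base frame: x ahead of the robot, y to its left, z up, the work surface at z = 0. Lengths are in m, angles in rad, forces in N, time in s.
With the tool pointing down it reaches from about 0.4 to 0.925 m from the base axis. Payload 4.1 kg.
Tool frame: the origin (TCP) lies on the centre line of the jaws, within the pads' length; the fingertips stand 11 mm ahead of it and the grasp point (between the pads) lies 8 mm behind it (bot.tips_ahead is the distance from the TCP to the fingertips, in m); x points along the fingers, y is the direction in which the jaws open and shut, and the axes are right-handed (so a half turn about x gives the same grasp; the last joint's range is limited). The gripper opens to 85 mm and grips with 20 to 120 N. Pads are 22 mm wide; open, the fingers measure 114 mm over their backs; the gripper's body (76 mm by 85 mm) begins 54 mm behind the grasp point. The pads swing forward as they close: fully open they stand 13 mm farther back than shut.
Start: joints at [-1.231, 0.398, 0.045, 1.537, -0.019, 1.207, -0.051], TCP at [0.276, 0.588, 0.242] pointing down, gripper open.
Joint ranges: [-2.82, 2.82], [-0.49, 2.23], [-1.37, 1.46], [0, 2.46], [-1.36, 4.5], [0.23, 2], [-2.94, 2.94]. Speed limits (rad/s): [2.57, 2.57, 3.14, 3.14, 3.14, 3.14, 3.14].

### API

Orientations are given as a unit quaternion [w, x, y, z].
In Python, from rig import bot, vision gives the robot as it stands.
- The arm moves only by the tool play_rows, never from a script. Its argument "series" is one flat list of numbers, 7 for each row, row after row: the closure, from -1 (fully open) to 1 (shut), then the shift along the world's x, y, z in mm, then the turn, a rotation vector about the world's x, y, z in degrees. A call has 1 to 12 rows; each row is the pose to reach, as a shift and turn from the pose measured when the call began; what a row does not reach only later rows make up. A row lasts 1/12 s, in which the tool goes at most 41.7 mm and 7.16 degrees, less where a joint would pass 70% of its speed; a pose out of reach is approached as far as the arm can. A call with a gripper value outside its range is refused whole. The fingers move at their own pace and stop on an object; the grip force is fixed at half the most. Time passes only in rows, so rows that repeat a pose let the fingers close. It gives the time, the measured TCP pose, the force and the opening at its end, in the units of the state.
- bot.get_obs(): the state, without advancing time (a new reading comes with each control period).
- vision.capture(name): name is "scene" or "top" or "wrist"; returns a dict with "color" (420x560x3 uint8, blue, green, red), "z_map" (420x560 float32, m along the optical axis (not along the pixel's ray), 0 where there is no reading), "intrinsics" (3x3 intrinsics, pixels), "extrinsics" (4x4, takes a point from world to camera coordinates); the wrist camera has in their place "hand_eye" (4x4, takes a point from camera to tool coordinates, whose origin is the TCP and whose axes are the tool frame's). Camera axes: x right, y down, z forward; pixel columns grow to the right and rows downward; lengths in m; the calibration is good to about 2 mm. The wrist camera is an equidistant fisheye: a pixel r from the principal point sees the ray r / f radians off the axis. A picture is of the moment at which its call begins: read the wrist's pose just before it.
- bot.sign_off(): hands the job in, once; it reports no verdict.
The state is a dict: "time": time; "joint_positions": joint angles; "joint_velocities": joint speeds; "joint_efforts": joint torques, N m; "tcp_pos": TCP position; "eef_rot": TCP orientation; "force": force on the tool from outside, world axes, zero at the start; "torque": the same for the moment, N m; "opening": finger opening in m.
Only numpy, scipy, OpenCV 4.12 (cv2) and the standard library are available. Lean on these libraries where they do the work, as an engineer would, in place of code of your own. Each camera call takes 0.05 s, during which the arm holds its last target. There are 200 camera calls.

### The job

Open the display lid of the sample shaker and leave it standing by itself a little past upright, at about 105 degrees from shut, so that the screen can be read. Then pick up the round-bodied sample flask from the instrument tray, set it upright in the shaker's sprung ring and press it firmly, but not violently, right down against the spring: the shaker runs only while the flask is held down, so finish with the hand still on the flask, holding it steadily pressed down with the ring at or near the bottom of its travel. Do not tip the flask over and leave the jar, the mouth mirror and the cup where they are.

Things in the scene. Friction and masses are not known exactly. Their poses are not given: they have to be found in the camera images.
- shaker: the shaker's case, a clamshell bench instrument, fixed to the worktop: white base 200 mm deep (its x) by 220 mm wide (its y), deck 55 mm above the worktop. Origin at the centre of its underside; its front is its -x side, the lid hinges along its rear (+x) edge. It stands with its front roughly towards world -y. In the deck is a round well, 75 mm wide and 30 mm deep, centred 20 mm in front of the origin, in which the sprung ring stands
- lid: the shaker's grey display lid, 195 mm deep (its x) by 220 mm wide (its y), 12 mm thick plus a 16 mm skirt under its edges, 0.45 kg, the screen on its inside; when shut it covers the deck and the ring. Origin on the hinge line, 65 mm above the worktop, in the lid's middle plane; the hinge line is the y axis; when shut its axes are those of shaker (its -x points forward to the free edge, z up), and they turn with the lid
- lid_angle (a joint): lid angle in rad: 0 shut (it starts shut or up to 0.25 ajar), grows as the lid opens upward and back, 1.83 is 105 degrees, stop at 2.6. The hinge is stiff (0.8 N m friction) and keeps the lid wherever it is left; about 6 N at the bar raises it
- lid_bar (a point): middle of the round steel pull bar, 10 mm thick and 110 mm long, parallel to the hinge, in front of the lid's free edge: 238 mm from the hinge line along the lid's -x and 6 mm along its z. The lid's edge is 46 mm behind the bar's axis (a finger passes between), and when the lid is shut the bar stands 71 mm above the worktop
- cradle: the sprung ring in the shaker's deck: a steel ring with outer diameter 62 mm, inner diameter 46 mm, 12 mm high, on a coil spring. Origin at the centre of the ring's underside, which at rest is level with the deck; it moves only straight down
- cradle_seat (a point): centre of the ring's mouth, at the height of its top face: 67 mm above the worktop at rest. The round body of the flask sits on the mouth's inner edge: seated, the flask's underside is about 7 mm below this point
- cradle_travel (a joint): how far the ring is pressed down, in m: 0 at rest, 0.014 at the bottom stop. The spring pushes back with about 4 N at the start and 12 N at the bottom, so the flask's own weight does not move it
- flask: the sample flask: amber glass, round body (a ball 60 mm across, its centre 26 mm above the underside) with a small flat foot 30 mm across, a neck 26 mm across and a white ribbed screw cap 32 mm across from 72 to 96 mm above the underside; 96 mm tall, 0.12 to 0.2 kg. Origin at the centre of its underside, z up along its axis. It stands upright on the tray
- tray: low steel instrument tray, 200 (its x) by 280 (its y) mm, fixed to the worktop, floor 4 mm thick, rim 12 mm high. Origin at the centre of its underside
- jar: bystander: a straight-sided amber glass jar, 44 mm across and 62 mm tall, with a white lid, standing on the tray near the flask (either may be at either end). Origin at the centre of its underside
- mirror: bystander: a steel mouth mirror, 158 mm long, handle 8 mm thick, head 22 mm across, lying on the tray along its +x edge. Origin on its underside near its middle
- cup: bystander: a white plastic rinsing cup, 72 mm across and 75 mm tall, standing on the worktop beyond the work. Origin at the centre of its underside
Things that resemble listed ones, but are neither listed nor needed, are in the scene too. What is shaped like the flask but blue is not meant.

How it is judged:
By the outcome, as a careful person would: the job done as asked, in the order asked, and still so for the second after the job is handed in, while the arm keeps its last pose, push and grip.
It also fails if it takes over 69 s, if anything falls off the work surface, if the arm or the gripper's body presses on something with over 40 N, if the wrist force passes 120 N, or if a joint passes its speed limit or range.

## Working session

There is one attempt and no reset: what is moved stays moved. The work goes in short steps, Python scripts to look and compute and a tool call to move; the robot and the scene stay as the last step left them, time stands still between calls to the robot, and variables do not carry over. Pictures are saved under pics/ and viewed, about 8 in all and at most 12, crops included, and the job is handed in when it is done.

Besides the shell and the picture viewer there is one more tool, called after "Call:" as name(argument=value, ...), one argument or row to a line, values as JSON. play_rows: Moves the arm, as the interface text tells. Its arguments: {"type":"object","properties":{"series":{"type":"array"}},"required":["series"]}

```bash
mkdir -p pics; ls; python3 - <<'E'
from rig import bot, vision
import cv2,numpy as np,pickle
o=bot.get_obs(); print({k:np.round(v,3).tolist() for k,v in o.items()})
d={}
for n in("scene","top","wrist"):
    c=vision.capture(n); d[n]=c; print(n,c["intrinsics"].tolist(),np.round(c.get("extrinsics",c.get("hand_eye")),3).tolist())
    cv2.imwrite(f"pics/{n}0.png",c["color"])
pickle.dump((o,d),open("cap0.pkl","wb"))
E
```

```text
pics
{'time': 0.0, 'joint_positions': [-1.231, 0.399, 0.045, 1.538, -0.019, 1.207, -0.051], 'joint_velocities': [0.002, -0.0, 0.002, 0.0, 0.0, 0.001, -0.0], 'joint_efforts': [-0.001, -47.511, 1.364, -25.423, 0.012, 0.009, -0.0], 'tcp_pos': [0.276, 0.588, 0.241], 'eef_rot': [0.69, 0.153, 0.69, -0.155], 'force': [0.928, 0.534, -0.534], 'torque': [0.014, 0.034, -0.019], 'opening': 0.085}
scene [[426.1391239643723, 0.0, 275.8245284993505], [0.0, 426.1391239643723, 208.3694733285463], [0.0, 0.0, 1.0]] [[0.7, 0.714, -0.015, -0.338], [0.599, -0.599, -0.531, -0.343], [-0.388, 0.363, -0.847, 1.166], [0.0, 0.0, 0.0, 1.0]]
top [[403.7885068778317, 0.0, 277.2694760344753], [0.0, 403.7885068778317, 211.09708424460183], [0.0, 0.0, 1.0]] [[0.027, -1.0, 0.008, -0.11], [-0.994, -0.028, -0.105, 0.565], [0.106, -0.005, -0.994, 1.003], [0.0, 0.0, 0.0, 1.0]]
wrist [[325.19226210127806, 0.0, 285.89728683584445], [0.0, 325.19226210127806, 213.23384366059136], [0.0, 0.0, 1.0]] [[-0.0, -0.266, 0.964, -0.131], [1.0, -0.0, 0.0, -0.0], [-0.0, 0.964, 0.266, -0.068], [0.0, 0.0, 0.0, 1.0]]
```

```bash
python3 -c "
import cv2,numpy as np
a=[cv2.imread(f'pics/{n}0.png') for n in('scene','top')]
cv2.imwrite('pics/both.png',cv2.resize(np.hstack(a),(800,300)))"
```

```text
(no output)
```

View pics/scene0.png

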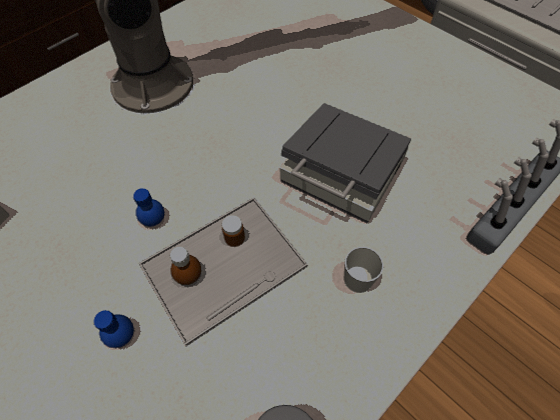

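View pics/top0.png

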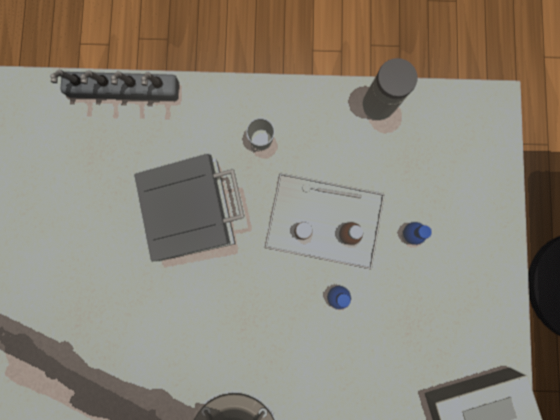

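The flask is amber with a round body, at scene (185,268) and top (351,233). It could be confused with the amber jar at scene (233,230) / top (304,231), or with the blue flasks at scene (150,210) and (115,330) / top (418,233) and (340,297). The shaker is at top (182,208) with its bar near (236,195), and the cup is at top (260,135).

```bash
cat > h.py <<'E'
import numpy as np, cv2
from scipy.spatial.transform import Rotation as R
def cloud(c, T=None):
    K=c["intrinsics"]; z=c["z_map"]; v,u=np.indices(z.shape)
    if "extrinsics" in c:
        P=np.stack([(u-K[0,2])/K[0,0]*z,(v-K[1,2])/K[1,1]*z,z],-1); M=np.linalg.inv(c["extrinsics"])
    else:
        x,y=u-K[0,2],v-K[1,2]; r=np.hypot(x,y)+1e-9; t=np.tan(np.minimum(r/K[0,0],1.5))
        P=np.stack([x/r*t*z,y/r*t*z,z],-1); M=T@c["hand_eye"]
    W=P@M[:3,:3].T+M[:3,3]; W[z==0]=np.nan
    return W
def tcp(o):
    T=np.eye(4); T[:3,:3]=R.from_quat(o["eef_rot"],scalar_first=True).as_matrix(); T[:3,3]=o["tcp_pos"]; return T
def ray(c,u,v,h):
    K=c["intrinsics"]; M=np.linalg.inv(c["extrinsics"]); d=M[:3,:3]@[(u-K[0,2])/K[0,0],(v-K[1,2])/K[1,1],1]
    p=M[:3,3]; return p+d*(h-p[2])/d[2]
def proj(c,p):
    q=c["extrinsics"]@np.r_[p,1]; K=c["intrinsics"]; return K[:2,:2]@q[:2]/q[2]+K[:2,2]
E
python3 - <<'E'
import pickle; from h import *
o,d=pickle.load(open("cap0.pkl","rb"))
np.set_printoptions(precision=4,suppress=True)
print(tcp(o)[:3,:3])
def comp(m,seed):
    n,l,s,c=cv2.connectedComponentsWithStats(m.astype(np.uint8)); return l==l[seed[1],seed[0]]
for n,lid,fl in(("top",(182,208),[(351,233),(304,231),(260,135)]),("scene",(345,150),[(180,260),(233,226),(362,270)])):
    c=d[n]; W=cloud(c); b=c["color"].astype(int); hsv=cv2.cvtColor(c["color"],cv2.COLOR_BGR2HSV)
    u0,v0=lid; box=np.zeros(b.shape[:2],bool); box[v0-75:v0+75,u0-75:u0+75]=1
    seedh=W[v0,u0,2]; m=box&(b.max(-1)<95)&(W[...,2]>.05)&(W[...,2]<.2)
    P=W[m]
    for _ in range(4):
        cen=P.mean(0); nn=np.linalg.svd(P-cen,full_matrices=False)[2][2]; nn*=np.sign(nn[2])
        e=(W[m]-cen)@nn; P=W[m][abs(e)<.004]
    print(n,"lid n",nn,"tilt",np.arccos(nn[2]),"cen",cen,"npts",len(P),m.sum())
    # in plane rect
    rc=cv2.minAreaRect(P[:,:2].astype(np.float32)); print("rect xy",rc, cv2.boxPoints(rc).tolist(),"z",P[:,2].min(),P[:,2].max())
    for f in fl:
        s=comp((W[...,2]>.02)&(np.hypot(W[...,0]-W[f[1],f[0],0],W[...,1]-W[f[1],f[0],1])<.05),f)
        Q=W[s]; zt=np.nanpercentile(Q[:,2],98); t=Q[Q[:,2]>zt-.008]; print(f,"top z",zt,"top mean",t.mean(0),len(t),cv2.minEnclosingCircle(t[:,:2].astype(np.float32)))
E
```

```text
[[-0.0007  0.4248  0.9053]
 [-0.0018  0.9053 -0.4248]
 [-1.     -0.0019  0.0001]]
top lid n [-0.0487  0.1887  0.9808] tilt 0.19612801244748534 cen [0.5593 0.1354 0.103 ] npts 5868 6203
rect xy ((0.5615572929382324, 0.13745829463005066), (0.2180321365594864, 0.18903227150440216), 14.259055137634277) [[0.4326198995113373, 0.20221121609210968], [0.479179710149765, 0.019002655521035194], [0.6904946565628052, 0.07270537316799164], [0.6439348459243774, 0.25591394305229187]] z 0.08034766340045418 0.12435723324741166
(351, 233) top z 0.10348560430116703 top mean [ 0.5158 -0.2822  0.1009] 142 ((0.5160211324691772, -0.28252190351486206), 0.01603780873119831)
(304, 231) top z 0.07107291059116132 top mean [ 0.5186 -0.1606  0.0673] 197 ((0.5186834335327148, -0.16066868603229523), 0.019588612020015717)
(260, 135) top z 0.11056353139835465 top mean [ 0.6733 -0.0113  0.1283] 6373 ((0.8076256513595581, 0.017092807218432426), 0.42788398265838623)
scene lid n [-0.0189  0.122   0.9923] tilt 0.12378971541173694 cen [0.5607 0.162  0.0952] npts 3178 7781
rect xy ((0.5710804462432861, 0.11461259424686432), (0.21858735382556915, 0.2429729700088501), 14.733210563659668) [[0.4344840347766876, 0.20430925488471985], [0.49627652764320374, -0.03067488968372345], [0.707676887512207, 0.02491593360900879], [0.6458843946456909, 0.2599000930786133]] z 0.08128232630654786 0.12047091050913894
(180, 260) top z 0.10140808440385107 top mean [ 0.5189 -0.2825  0.0995] 235 ((0.5177164673805237, -0.2821047306060791), 0.01650259643793106)
(233, 226) top z 0.06830181871003559 top mean [ 0.5212 -0.161   0.0658] 278 ((0.5195002555847168, -0.15999053418636322), 0.020647304132580757)
(362, 270) top z 0.12393090119674773 top mean [0.3501 0.0067 0.175 ] 6198 ((0.48106858134269714, 0.05783287063241005), 0.5467087030410767)
```

```bash
python3 - <<'E'
import cv2,numpy as np
a=cv2.imread('pics/top0.png'); s=cv2.imread('pics/scene0.png')
A=cv2.resize(a[140:270,125:385],(780,390),interpolation=cv2.INTER_CUBIC)
cv2.imwrite('pics/crop.png',A)
E
```

```text
(no output)
```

View pics/crop.png

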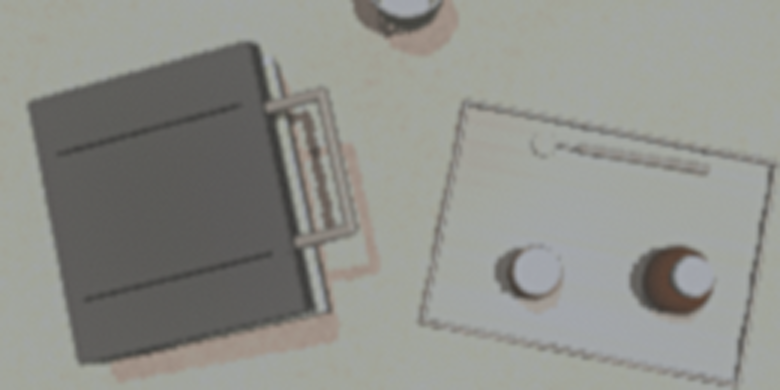

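Crop: the round amber body with its off-centre cap at top (351,233) is the flask, and the straight jar is at (304,231). The bar runs at about (238,193). I'll check the bar's position from depth before moving.

```bash
python3 - <<'E'
import pickle; from h import *
np.set_printoptions(precision=4,suppress=True)
o,d=pickle.load(open("cap0.pkl","rb"))
s=np.array([-.247,.969]); H=np.array([.5395,.2239])
for n in("top","scene"):
    c=d[n]; W=cloud(c); q=W[...,:2]-H; sx=q@s; sy=q@np.array([-.969,-.247])
    m=(W[...,2]>.09)&(sx<-.205)&(sx>-.26)&(abs(sy)<.04)
    v,u=np.nonzero(m); print(n,m.sum(),W[m].mean(0),np.median(sx[m]),np.median(W[m][:,2]),W[m][:,2].max(),"px",u.mean(),v.mean())
    m2=(W[...,2]>.09)&(sx<-.22)&(sx>-.26)&(abs(sy)<.09); print("sy range",np.percentile(sy[m2],[2,98]))
    print("ray@.1215",ray(c,u.mean(),v.mean(),.1215),"expected px",proj(c,[.5969,-.0011,.1173]))
E
```

```text
top 143 [0.5962 0.0012 0.1226] -0.22979112684322608 0.12292220292346434 0.12705484988206583 px 236.993006993007 193.83216783216784
sy range [-0.0581  0.0566]
ray@.1215 [0.5963 0.0013 0.1215] expected px [238.2027 193.8537]
scene 202 [0.5973 0.0002 0.1204] -0.23168619736664825 0.12075104230844197 0.12478594213724281 px 316.1485148514852 183.38118811881188
sy range [-0.0607  0.0536]
ray@.1215 [ 0.598  -0.0004  0.1215] expected px [315.3515 184.5247]
```

Call:
play_rows(
  series=[-1, 30, -40, 0, 0, 0, 4, -1, 60, -80, 0, 0, 0, 8, -1, 80, -120, 0, 0, 0, 12, -1, 100, -160, 0, 0, 0, 16, -1, 120, -200, 0, 0, 0, 20, -1, 140, -240, 0, 0, 0, 24, -1, 160, -280, 0, 0, 0, 28, -1, 180, -320, 0, 0, 0, 32, -1, 200, -360, 0, 0, 0, 36, -1, 220, -400, 0, 0, 0, 39, -1, 240, -440, 0, 0, 0, 39, -1, 260, -480, 0, 0, 0, 39],
)

```text
time: 1.15
tcp_pos: [0.5151, 0.1482, 0.2415]
eef_rot: [0.702, -0.086, 0.702, 0.085]
force: [0.5, 0.9, 0.2]
opening: 0.0857
```

Call:
play_rows(
  series=[0.15, 20, -37, 0, 0, 0, 0, 0.15, 40, -74, 0, 0, 0, 0, 0.15, 60, -110, 0, 0, 0, 0, 0.15, 82, -148, 0, 0, 0, 0, 0.15, 82, -148, -20, 0, 0, 0, 0.15, 82, -148, -40, 0, 0, 0, 0.15, 82, -148, -50, 0, 0, 0, 0.15, 82, -148, -60, 0, 0, 0, 0.15, 82, -148, -60, 0, 0, 0],
)

```text
time: 1.9
tcp_pos: [0.5956, 0.0011, 0.1793]
eef_rot: [0.7, -0.086, 0.703, 0.086]
force: [-0.2, -1.4, -0.4]
opening: 0.0364
```

```bash
python3 - <<'E'
from rig import bot, vision
from h import *
o=bot.get_obs(); c=vision.capture("wrist"); T=tcp(o)
np.set_printoptions(precision=4,suppress=True)
W=cloud(c,T); p=T[:3,3]; print(p,T[:3,1],o["opening"],o["force"])
H=np.array([.5395,.2239]); q=W[...,:2]-H; sx=q@[-.247,.969]; sy=q@[-.969,-.247]
m=(W[...,2]>.09)&(W[...,2]<.135)&(sx<-.205)&(sx>-.26)&(abs(sy)<.04); print(m.sum(),W[m].mean(0),np.median(sx[m]),(p[:2]-H)@[-.247,.969],(p[:2]-H)@[-.969,-.247])
cv2.imwrite("pics/w1.png",c["color"])
E
```

```text
[0.5956 0.0011 0.1793] [-0.2412  0.9705 -0.0003] 0.036378821137751316 [-0.2447 -1.3746 -0.4427]
1867 [0.5936 0.0022 0.1211] -0.2281118757546025 -0.22969207963133603 0.0007042754037087055
```

View pics/w1.png

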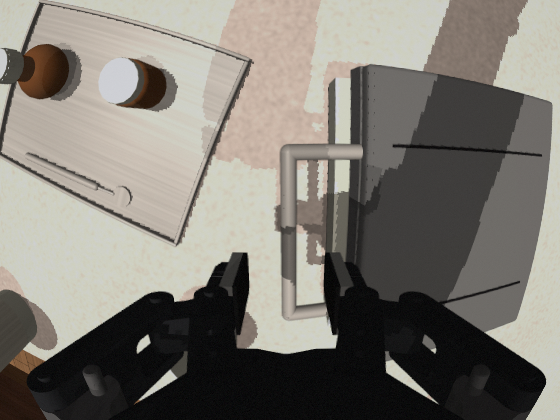

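The bar (column 290) lies midway between the fingers (columns 245 and 330), so I'll go down and grip it.

Call:
play_rows(
  series=[0.15, 0, 0, -20, 0, 0, 0, 0.15, 0, 0, -40, 0, 0, 0, 0.15, 0, 0, -55, 0, 0, 0, 0.15, 0, 0, -68, 0, 0, 0, 0.15, 0, 0, -68, 0, 0, 0, 1, 0, 0, -68, 0, 0, 0, 1, 0, 0, -68, 0, 0, 0, 1, 0, 0, -68, 0, 0, 0, 1, 0, 0, -68, 0, 0, 0, 1, 0, 0, -68, 0, 0, 0],
)

```text
time: 2.78
tcp_pos: [0.5972, 0.0028, 0.1137]
eef_rot: [0.702, -0.086, 0.702, 0.087]
force: [0.4, 2.9, 0.8]
opening: 0.0078
```

```bash
python3 - <<'E'
import numpy as np
B=lambda a:np.array([-.238*np.cos(a)+.006*np.sin(a),.238*np.sin(a)+.006*np.cos(a)])
for a0,a1,n in((.196,.7,6),(.7,1.3,6),(1.3,1.84,6)):
    for a in np.linspace(a0,a1,n+1)[1:]:
        s,z=(B(a)-B(a0))*1000; print(round(a,2),np.round([-.247*s,.969*s,z]))
E
```

```text
0.28 [-1.  5. 19.]
0.36 [-3. 12. 38.]
0.45 [-5. 20. 56.]
0.53 [-7. 29. 74.]
0.62 [-10.  40.  90.]
0.7 [-13.  52. 106.]
0.8 [-4. 16. 17.]
0.9 [-9. 34. 32.]
1.0 [-13.  53.  46.]
1.1 [-19.  73.  57.]
1.2 [-24.  94.  66.]
1.3 [-30. 117.  73.]
1.39 [-5. 20.  4.]
1.48 [-10.  41.   7.]
1.57 [-16.  62.   7.]
1.66 [-21.  82.   6.]
1.75 [-26. 103.   2.]
1.84 [-31. 123.  -3.]
```

Call:
play_rows(
  series=[1, 0, 2, 10, 0, 0, 0, 1, -1, 5, 19, 0, 0, 0, 1, -2, 8, 28, 0, 0, 0, 1, -3, 12, 38, 0, 0, 0, 1, -4, 16, 47, 0, 0, 0, 1, -5, 20, 56, 0, 0, 0, 1, -6, 25, 65, 0, 0, 0, 1, -7, 29, 74, 0, 0, 0, 1, -9, 35, 82, 0, 0, 0, 1, -10, 40, 90, 0, 0, 0, 1, -12, 46, 98, 0, 0, 0, 1, -13, 52, 106, 0, 0, 0],
)

```text
time: 3.78
tcp_pos: [0.584, 0.0542, 0.2208]
eef_rot: [0.702, -0.086, 0.702, 0.086]
force: [1.4, -2.8, -4.8]
opening: 0.0076
```

Call:
play_rows(
  series=[1, -2, 8, 9, 0, 0, 0, 1, -4, 16, 17, 0, 0, 0, 1, -6, 25, 25, 0, 0, 0, 1, -9, 34, 32, 0, 0, 0, 1, -11, 43, 39, 0, 0, 0, 1, -13, 53, 46, 0, 0, 0, 1, -16, 63, 52, 0, 0, 0, 1, -19, 73, 57, 0, 0, 0, 1, -21, 83, 62, 0, 0, 0, 1, -24, 94, 66, 0, 0, 0, 1, -27, 105, 70, 0, 0, 0, 1, -30, 117, 73, 0, 0, 0],
)

```text
time: 4.78
tcp_pos: [0.5547, 0.1694, 0.2972]
eef_rot: [0.703, -0.087, 0.701, 0.084]
force: [0.3, -7.2, 6.4]
opening: 0.0075
```

Call:
play_rows(
  series=[1, -2, 10, 2, 0, 0, 0, 1, -5, 20, 4, 0, 0, 0, 1, -8, 31, 6, 0, 0, 0, 1, -10, 41, 7, 0, 0, 0, 1, -13, 52, 7, 0, 0, 0, 1, -16, 62, 7, 0, 0, 0, 1, -18, 72, 7, 0, 0, 0, 1, -21, 82, 6, 0, 0, 0, 1, -24, 93, 4, 0, 0, 0, 1, -26, 103, 2, 0, 0, 0, 1, -29, 113, 0, 0, 0, 0, 1, -31, 123, -3, 0, 0, 0],
)

```text
time: 5.78
tcp_pos: [0.5229, 0.2944, 0.2952]
eef_rot: [0.703, -0.086, 0.701, 0.085]
force: [-2.0, -3.4, 7.4]
opening: 0.0073
```

```bash
python3 - <<'E'
from rig import bot, vision
from h import *
np.set_printoptions(precision=3,suppress=True)
o=bot.get_obs(); T=tcp(o); p=T[:3,3]; print(o["time"],p,T[:3,0],o["force"],o["opening"])
H=np.array([.5395,.2239]); a=[(p[:2]-H)@[-.247,.969],p[2]+.005-.065]; print(a,np.hypot(*a),"angle",np.pi-np.arctan2(a[1],a[0]))
E
```

```text
5.7833 [0.523 0.294 0.295] [ 0.004 -0.001 -1.   ] [-1.991 -3.389  7.4  ] 0.007275401049017536
[np.float64(0.07241481943822112), np.float64(0.2352229789740617)] 0.2461173620687944 angle 1.8694448410906905
```

Call:
play_rows(
  series=[0.1, 0, 0, 0, 0, 0, 0, 0.1, 0, 0, 0, 0, 0, 0, 0.1, 0, 0, 0, 0, 0, 0, 0.1, 0, 0, 20, 0, 0, 0, 0.1, 0, 0, 45, 0, 0, 0, 0.1, 0, 0, 70, 0, 0, 0, 0.1, 10, -30, 80, 0, 0, 0, 0.1, 20, -60, 80, 0, 0, 0, 0.1, 40, -100, 80, 0, 0, 0, 0.1, 60, -140, 80, 0, 0, 0, 0.1, 80, -180, 80, 0, 0, 0, 0.1, 100, -220, 80, 0, 0, 0],
)

```text
time: 6.78
tcp_pos: [0.6178, 0.0835, 0.3752]
eef_rot: [0.703, -0.086, 0.701, 0.085]
force: [0.6, -0.1, -1.0]
opening: 0.0382
```

Call:
play_rows(
  series=[-0.2, -10, -40, 0, 0, 0, 0, -0.2, -20, -80, 0, 0, 0, 0, -0.2, -30, -120, 0, 0, 0, 0, -0.2, -40, -160, 0, 0, 0, 0, -0.2, -50, -200, 0, 0, 0, 0, -0.2, -60, -240, 0, 0, 0, 0, -0.2, -80, -280, 0, 0, 0, 0, -0.2, -100, -315, 0, 0, 0, 0, -0.2, -107, -340, 0, 0, 0, 0, -0.2, -107, -354, 0, 0, 0, 0, -0.2, -107, -354, 0, 0, 0, 0],
)

```text
time: 7.7
tcp_pos: [0.5085, -0.2752, 0.3752]
eef_rot: [0.703, -0.083, 0.701, 0.082]
force: [-0.5, 0.5, 0.6]
opening: 0.0512
```

```bash
python3 - <<'E'
from rig import bot, vision
from h import *; import pickle
np.set_printoptions(precision=4,suppress=True)
o=bot.get_obs(); print(o["time"],o["tcp_pos"],tcp(o)[:3,1],o["force"],o["opening"])
d={n:vision.capture(n) for n in("top","scene","wrist")}; pickle.dump((o,d),open("cap1.pkl","wb"))
cv2.imwrite("pics/s2.png",np.vstack([d["top"]["color"][100:330,60:460],d["scene"]["color"][20:300,140:540]]))
H=np.array([.5395,.2239])
for n in("top","scene"):
    W=cloud(d[n]); q=W[...,:2]-H; sx=q@[-.247,.969]; sy=q@[-.969,-.247]
    m=(abs(sy)<.1)&(sx>-.03)&(sx<.12)&(W[...,2]>.12)&(W[...,2]<.24)
    P=W[m]
    if m.sum()>30:
        A=np.c_[sx[m],P[:,2]]; A-=A.mean(0); v=np.linalg.svd(A)[2][0] if len(A)<3000 else np.linalg.eigh(A.T@A)[1][:,1]; v*=np.sign(v[1]); print(n,m.sum(),"lid angle deg",180-np.degrees(np.arctan2(v[1],v[0])))
    mb=(abs(sy)<.04)&(sx>-.03)&(sx<.15)&(W[...,2]>.275); print("bar",mb.sum(),np.median(sx[mb]),np.median(W[mb][:,2]) if mb.any() else 0)
E
```

```text
7.7 [ 0.5085 -0.2752  0.3752] [-0.2313  0.9729 -0.0024] [-0.4502  0.5418  0.6436] 0.051154234576092014
top 2957 lid angle deg 105.9608570534574
bar 247 0.07216678705158598 0.297289063536485
scene 5304 lid angle deg 106.22854030504212
bar 237 0.07081385479700987 0.2948266304497116
```

View pics/s2.png

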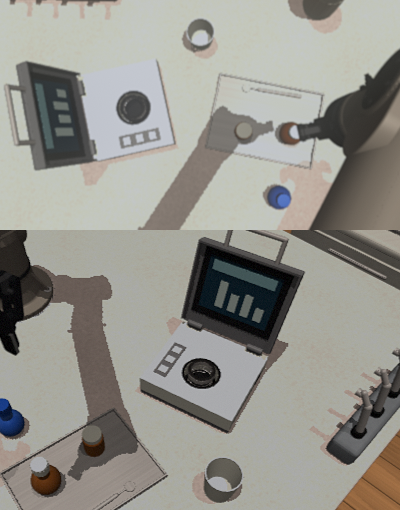

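Lid stands at about 106°. The sprung ring is at top full-image (193,207) and scene (342,162). Next I'll measure its centre and re-measure the flask.

```bash
python3 - <<'E'
from h import *; import pickle
np.set_printoptions(precision=4,suppress=True)
o,d=pickle.load(open("cap1.pkl","rb"))
for n,s in(("top",(193,207)),("scene",(342,162))):
    c=d[n]; W=cloud(c); g=cv2.cvtColor(c["color"],cv2.COLOR_BGR2GRAY)
    x=slice(s[1]-26,s[1]+26),slice(s[0]-28,s[0]+28)
    m=(g[x]<130).astype(np.uint8); m=cv2.morphologyEx(m,cv2.MORPH_CLOSE,np.ones((3,3)))
    cs=[k for k in cv2.findContours(m,cv2.RETR_EXTERNAL,cv2.CHAIN_APPROX_NONE)[0] if cv2.pointPolygonTest(k,(28.,26.),False)>=0]
    k=max(cs,key=cv2.contourArea)[:,0]+[x[1].start,x[0].start]
    P=np.array([ray(c,u,v,.055)[:2] for u,v in k]); (cx,cy),r=cv2.minEnclosingCircle(P.astype(np.float32))
    A=np.c_[2*P,np.ones(len(P))]; f=np.linalg.lstsq(A,(P**2).sum(1),rcond=None)[0]; print(n,"well circ",(cx,cy),r,"lsq",f[:2],np.sqrt(f[2]+f[:2]@f[:2]))
    Q=W[x].reshape(-1,3); t=(Q[:,2]>.0615)&(Q[:,2]<.075)&(np.hypot(*(Q[:,:2]-f[:2]).T)<.036); print("ring",t.sum(),Q[t].mean(0),cv2.minEnclosingCircle(Q[t][:,:2].astype(np.float32)) if t.any() else 0)
# expected from hinge
H=np.array([.5395,.2239]);print("expected if hinge sx=.1:",H-np.array([-.247,.969])*.12)
T=tcp(o);W=cloud(d["wrist"],T);S=cloud(d["scene"])
for n,W in(("wrist",W),("scene",S)):
    m=(np.hypot(W[...,0]-.517,W[...,1]+.2822)<.03)&(W[...,2]>.092)&(W[...,2]<.115); Q=W[m]; print(n,m.sum(),Q.mean(0),cv2.minEnclosingCircle(Q[:,:2].astype(np.float32)))
E
```

```text
top well circ (0.5692839622497559, 0.11643478274345398) 0.042250923812389374 lsq [0.5693 0.1164] 0.04104019704462885
ring 235 [0.5681 0.115  0.0681] ((0.5685981512069702, 0.11795394122600555), 0.034286145120859146)
scene well circ (0.5693680644035339, 0.11681418120861053) 0.04353040084242821 lsq [0.5693 0.1169] 0.042126858784969856
ring 298 [0.5704 0.1145 0.0665] ((0.5702088475227356, 0.11673600226640701), 0.032448526471853256)
expected if hinge sx=.1: [0.5691 0.1076]
wrist 506 [ 0.5132 -0.287   0.1   ] ((0.5138211846351624, -0.28717151284217834), 0.0169946551322937)
scene 240 [ 0.5192 -0.2826  0.0993] ((0.5182129144668579, -0.2824240028858185), 0.01615062728524208)
```

Call:
play_rows(
  series=[-0.4, 2, -2, -25, 0, 0, 0, -0.4, 4, -4, -50, 0, 0, 0, -0.4, 6, -6, -75, 0, 0, 0, -0.4, 8, -8, -100, 0, 0, 0, -0.4, 8, -8, -125, 0, 0, 0, -0.4, 8, -8, -150, 0, 0, 0, -0.4, 8, -8, -170, 0, 0, 0, -0.4, 8, -8, -185, 0, 0, 0, -0.4, 8, -8, -190, 0, 0, 0, -0.4, 8, -8, -190, 0, 0, 0, -0.4, 8, -8, -190, 0, 0, 0, -0.4, 8, -8, -190, 0, 0, 0],
)

```text
time: 8.85
tcp_pos: [0.5205, -0.2769, 0.1861]
eef_rot: [0.704, -0.086, 0.7, 0.086]
force: [1.2, 0.4, 0.0]
opening: 0.0599
```

```bash
python3 - <<'E'
from rig import bot, vision
from h import *
np.set_printoptions(precision=4,suppress=True)
o=bot.get_obs(); print(o["time"],o["tcp_pos"],tcp(o)[:3,1],o["force"],o["opening"])
c=vision.capture("wrist"); W=cloud(c,tcp(o))
m=(np.hypot(W[...,0]-.5165,W[...,1]+.283)<.025)&(W[...,2]>.092)&(W[...,2]<.112); Q=W[m]; print(m.sum(),Q.mean(0),cv2.minEnclosingCircle(Q[:,:2].astype(np.float32)))
cv2.imwrite("pics/w3.png",c["color"])
E
```

```text
8.85 [ 0.5205 -0.2769  0.1861] [-0.2419  0.9703 -0.0005] [1.1514 0.3659 0.0035] 0.05987373777927629
1646 [ 0.5148 -0.2814  0.0996] ((0.5160796642303467, -0.28132978081703186), 0.016935834661126137)
```

View pics/w3.png

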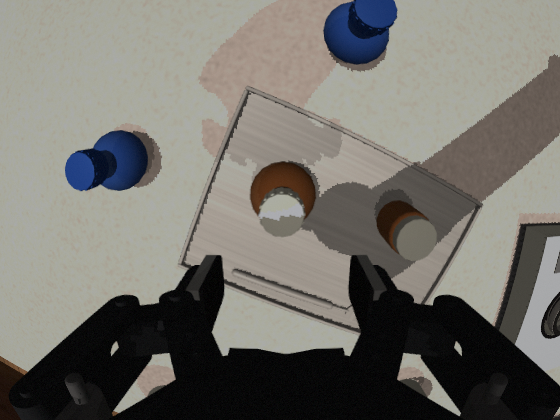

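Amber flask with its white cap at (283,205), between the open fingers; both blue ones are well away. I'll go down and grip the cap.

Call:
play_rows(
  series=[-0.4, -4, -5, -20, 0, 0, 0, -0.4, -4, -5, -40, 0, 0, 0, -0.4, -4, -5, -60, 0, 0, 0, -0.4, -4, -5, -80, 0, 0, 0, -0.4, -4, -5, -95, 0, 0, 0, -0.4, -4, -5, -105, 0, 0, 0, -0.4, -4, -5, -105, 0, 0, 0, 1, -4, -5, -105, 0, 0, 0, 1, -4, -5, -105, 0, 0, 0, 1, -4, -5, -105, 0, 0, 0, 1, -4, -5, -105, 0, 0, 0, 1, -4, -5, -105, 0, 0, 0],
)

```text
time: 9.9
tcp_pos: [0.5175, -0.2824, 0.0828]
eef_rot: [0.705, -0.086, 0.699, 0.086]
force: [-1.6, 0.8, 6.4]
opening: 0.0302
```

Call:
play_rows(
  series=[1, 0, 0, 10, 0, 0, 0, 1, 0, 0, 25, 0, 0, 0, 1, 0, 0, 45, 0, 0, 0, 1, 0, 0, 65, 0, 0, 0, 1, 0, 0, 85, 0, 0, 0, 1, 0, 0, 100, 0, 0, 0, 1, 0, 0, 100, 0, 0, 0, 1, 0, 0, 100, 0, 0, 0],
)

```text
time: 10.57
tcp_pos: [0.5178, -0.2827, 0.1837]
eef_rot: [0.706, -0.087, 0.698, 0.085]
force: [-0.3, -0.7, -1.3]
opening: 0.0301
```

```bash
python3 - <<'E'
from rig import bot, vision
from h import *
np.set_printoptions(precision=4,suppress=True)
o=bot.get_obs(); T=tcp(o); print(o["time"],o["tcp_pos"],T[:3,0],o["force"],o["opening"])
c=vision.capture("scene"); cv2.imwrite("pics/s4.png",cv2.resize(c["color"][80:340,80:440],(720,520)))
E
```

```text
10.5667 [ 0.5178 -0.2827  0.1837] [ 0.0105 -0.0004 -0.9999] [-0.3347 -0.7233 -1.2612] 0.03008133917869165
```

View pics/s4.png

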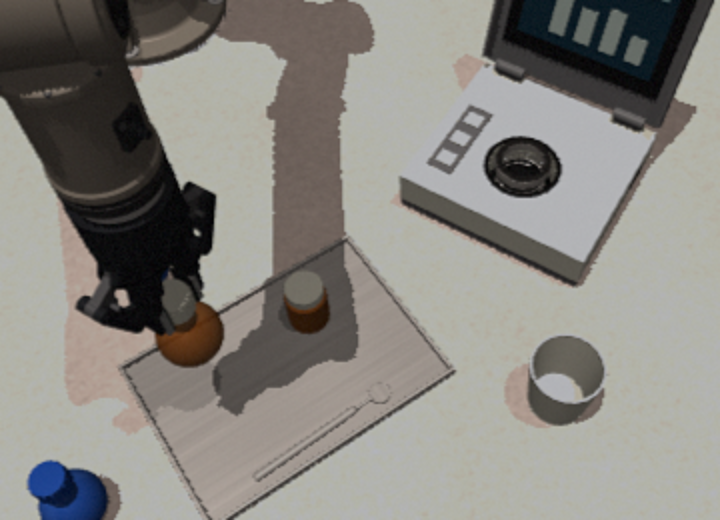

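The flask is held upright (crop (190,335)); the jar (305,300) and mirror are undisturbed. I'll carry it over to the ring.

Call:
play_rows(
  series=[1, 0, 10, 15, 0, 0, 0, 1, 5, 40, 25, 0, 0.2, 0, 1, 10, 75, 25, 0, 0.5, 0, 1, 15, 110, 25, 0, 0.5, 0, 1, 20, 150, 25, 0, 0.5, 0, 1, 25, 190, 25, 0, 0.5, 0, 1, 30, 230, 25, 0, 0.5, 0, 1, 36, 270, 25, 0, 0.5, 0, 1, 42, 310, 25, 0, 0.5, 0, 1, 48, 350, 25, 0, 0.5, 0, 1, 52, 380, 25, 0, 0.5, 0, 1, 52, 399, 25, 0, 0.5, 0],
)

```text
time: 11.62
tcp_pos: [0.5682, 0.1221, 0.2055]
eef_rot: [0.701, -0.087, 0.703, 0.089]
force: [0.5, -1.2, -0.9]
opening: 0.0302
```

Call:
play_rows(
  series=[1, 0, 0, 0, 0, 0, 0, 1, 0, 0, 0, 0, 0, 0, 1, 0, 0, 0, 0, 0, 0],
)

```text
time: 11.87
tcp_pos: [0.5675, 0.1204, 0.2043]
eef_rot: [0.7, -0.088, 0.704, 0.088]
force: [-0.3, -0.3, -1.2]
opening: 0.0306
```

```bash
python3 - <<'E'
from rig import bot, vision
from h import *
np.set_printoptions(precision=4,suppress=True)
o=bot.get_obs(); T=tcp(o); p=T[:3,3]; print(o["time"],p,T[:3,0],o["force"],o["opening"])
# ball centre by sphere fit on amber pixels in each view
for n in("scene","top","wrist"):
    c=vision.capture(n); W=cloud(c,T); hsv=cv2.cvtColor(c["color"],cv2.COLOR_BGR2HSV)
    m=(hsv[...,0]<20)&(hsv[...,1]>120)&(np.linalg.norm(W-(p-[0,0,.053]),axis=-1)<.045); Q=W[m]
    if m.sum()>30:
        A=np.c_[2*Q,np.ones(len(Q))]; f=np.linalg.lstsq(A,(Q**2).sum(1),rcond=None)[0]; print(n,m.sum(),f[:3],"r",np.sqrt(f[3]+f[:3]@f[:3]),"rel",f[:3]-p)
    if n=="scene": cv2.imwrite("pics/s5.png",cv2.resize(c["color"][40:260,220:480],(780,660))[:600])
E
```

```text
11.8667 [0.5675 0.1204 0.2043] [-0.0055 -0.0003 -1.    ] [-0.2837 -0.2855 -1.1701] 0.03056279202838071
scene 552 [0.5673 0.1193 0.155 ] r 0.027709615214974934 rel [-0.0002 -0.0011 -0.0493]
top 57 [0.561  0.1186 0.1669] r 0.01787671865588313 rel [-0.0064 -0.0018 -0.0374]
wrist 4712 [0.5643 0.121  0.1553] r 0.02726793072363595 rel [-0.0031  0.0006 -0.0491]
```

Call:
play_rows(
  series=[1, 2, -2, -5, 0, -0.3, 0, 1, 4, -4, -12, 0, -0.3, 0, 1, 4, -4, -22, 0, -0.3, 0, 1, 4, -4, -32, 0, -0.3, 0, 1, 4, -4, -40, 0, -0.3, 0, 1, 4, -4, -46, 0, -0.3, 0, 1, 4, -4, -52, 0, -0.3, 0, 1, 4, -4, -56, 0, -0.3, 0, 1, 4, -4, -58, 0, -0.3, 0, 1, 4, -4, -58, 0, -0.3, 0],
)

```text
time: 12.85
tcp_pos: [0.572, 0.1156, 0.1469]
eef_rot: [0.702, -0.087, 0.701, 0.087]
force: [0.1, 0.4, -1.5]
opening: 0.0304
```

```bash
python3 - <<'E'
from rig import bot, vision
from h import *
np.set_printoptions(precision=4,suppress=True)
o=bot.get_obs(); T=tcp(o); p=T[:3,3]; print(o["time"],p,T[:3,0],o["force"],o["opening"])
for n in("scene","wrist"):
    c=vision.capture(n); W=cloud(c,T); hsv=cv2.cvtColor(c["color"],cv2.COLOR_BGR2HSV)
    m=(hsv[...,0]<20)&(hsv[...,1]>120)&(np.linalg.norm(W-(p-[0,0,.053]),axis=-1)<.045); Q=W[m]
    A=np.c_[2*Q,np.ones(len(Q))]; f=np.linalg.lstsq(A,(Q**2).sum(1),rcond=None)[0]; print(n,m.sum(),f[:3],"r",np.sqrt(f[3]+f[:3]@f[:3]))
    if n=="scene": cv2.imwrite("pics/s6.png",cv2.resize(c["color"][60:240,240:460],(733,600)))
E
```

```text
12.85 [0.572  0.1156 0.1469] [ 0.0011  0.0005 -1.    ] [ 0.1371  0.3876 -1.4933] 0.030416079706432134
scene 505 [0.5711 0.1158 0.0949] r 0.029830014396139953
wrist 4789 [0.5709 0.1168 0.0944] r 0.030263031956106513
```

View pics/s6.png

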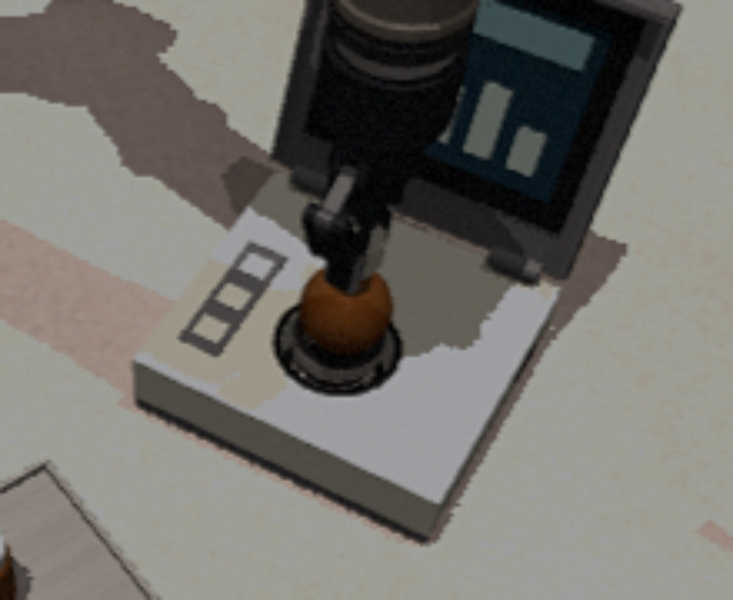

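Ball centre is (.571,.116), above the ring at about (.5695,.1165), and it sits over the ring in the picture at (347,315). I'll lower it gently to the ring, then press.

Call:
play_rows(
  series=[1, -1.5, 0, -2, 0, 0, 0, 1, -1.5, 0, -4, 0, 0, 0, 1, -1.5, 0, -6, 0, 0, 0, 1, -1.5, 0, -8, 0, 0, 0, 1, -1.5, 0, -10, 0, 0, 0, 1, -1.5, 0, -11, 0, 0, 0, 1, -1.5, 0, -11, 0, 0, 0, 1, -1.5, 0, -11, 0, 0, 0],
)

```text
time: 13.62
tcp_pos: [0.5711, 0.1159, 0.1371]
eef_rot: [0.703, -0.086, 0.701, 0.087]
force: [-1.5, 1.7, 3.2]
opening: 0.0299
```

Call:
play_rows(
  series=[1, 0, 0, -2, 0, 0, 0, 1, 0, 0, -4, 0, 0, 0, 1, 0, 0, -6, 0, 0, 0, 1, 0, 0, -8, 0, 0, 0, 1, 0, 0, -9, 0, 0, 0, 1, 0, 0, -9, 0, 0, 0, 1, 0, 0, -9, 0, 0, 0],
)

```text
time: 14.2
tcp_pos: [0.5713, 0.116, 0.1288]
eef_rot: [0.703, -0.086, 0.701, 0.087]
force: [-3.9, 0.5, 8.3]
opening: 0.0297
```

Call:
play_rows(
  series=[1, -1, 0, -2, 0, 0, 0, 1, -1, 0, -4, 0, 0, 0, 1, -1, 0, -5, 0, 0, 0, 1, -1, 0, -6, 0, 0, 0, 1, -1, 0, -6, 0, 0, 0, 1, -1, 0, -6, 0, 0, 0],
)

```text
time: 14.7
tcp_pos: [0.571, 0.1161, 0.1242]
eef_rot: [0.703, -0.086, 0.7, 0.087]
force: [-2.9, -1.0, 10.4]
opening: 0.03
```

Call:
play_rows(
  series=[1, -1, 0, -1, 0, 0, 0, 1, -1, 0, -2, 0, 0, 0, 1, -1, 0, -3, 0, 0, 0, 1, -1, 0, -3, 0, 0, 0, 1, -1, 0, -3, 0, 0, 0, 1, -1, 0, -3, 0, 0, 0],
)

```text
time: 15.2
tcp_pos: [0.5711, 0.1162, 0.1234]
eef_rot: [0.704, -0.086, 0.699, 0.088]
force: [-4.2, 0.1, 15.1]
opening: 0.03
```

```bash
python3 - <<'E'
from rig import bot, vision
from h import *
np.set_printoptions(precision=4,suppress=True)
o=bot.get_obs(); T=tcp(o); p=T[:3,3]; print(o["time"],p,T[:3,0],o["force"],o["opening"],abs(o["joint_velocities"]).max())
for n in("scene","wrist"):
    c=vision.capture(n); W=cloud(c,T); hsv=cv2.cvtColor(c["color"],cv2.COLOR_BGR2HSV)
    m=(hsv[...,0]<20)&(hsv[...,1]>120)&(np.linalg.norm(W-(p-[0,0,.053]),axis=-1)<.045); Q=W[m]
    A=np.c_[2*Q,np.ones(len(Q))]; f=np.linalg.lstsq(A,(Q**2).sum(1),rcond=None)[0]; print(n,m.sum(),f[:3],"r",np.sqrt(f[3]+f[:3]@f[:3]))
    if n=="scene":
        cv2.imwrite("pics/s7.png",cv2.resize(c["color"][20:320,130:480],(700,600)))
        H=np.array([.5395,.2239]); q=W[...,:2]-H; sx=q@[-.247,.969]; sy=q@[-.969,-.247]
        mb=(abs(sy)<.06)&(sx>.03)&(sx<.13)&(W[...,2]>.275)&(W[...,2]<.32); print("bar",mb.sum(),np.median(sx[mb]),np.median(W[mb][:,2]))
E
```

```text
15.2 [0.5711 0.1162 0.1234] [ 0.0065  0.0034 -1.    ] [-4.1821  0.1058 15.0839] 0.03004729090531204 0.0023377231705965233
scene 489 [0.5687 0.1181 0.0704] r 0.0315841075113234
bar 240 0.070475593062832 0.29442115533538604
wrist 4885 [0.5687 0.117  0.073 ] r 0.02854612019375245
```

View pics/s7.png

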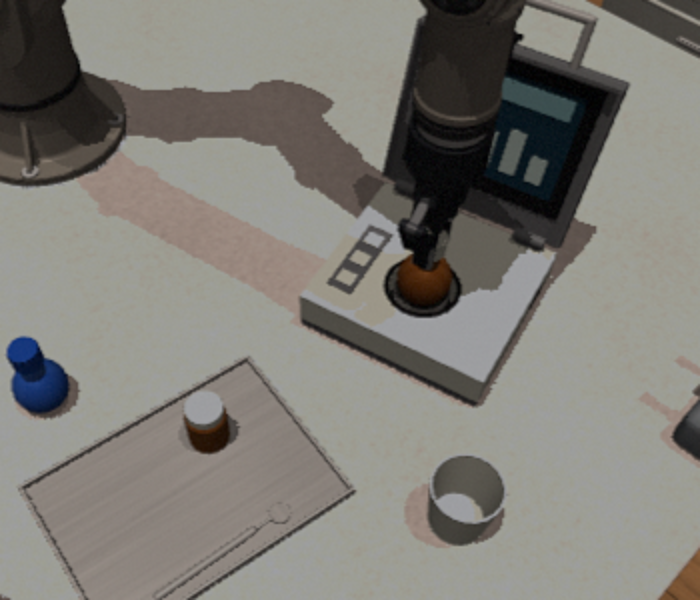

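Flask pressed into the ring at (425,283), ball centre about 72 mm up, which is what the bottom stop should give. The lid is standing and the jar, mirror and cup are in place. I'll press 1 mm more and hold for a second to check it's steady.

Call:
play_rows(
  series=[1, 0, 0, -2, 0, 0, 0, 1, 0, 0, -2, 0, 0, 0, 1, 0, 0, -2, 0, 0, 0, 1, 0, 0, -2, 0, 0, 0, 1, 0, 0, -2, 0, 0, 0, 1, 0, 0, -2, 0, 0, 0, 1, 0, 0, -2, 0, 0, 0, 1, 0, 0, -2, 0, 0, 0, 1, 0, 0, -2, 0, 0, 0, 1, 0, 0, -2, 0, 0, 0, 1, 0, 0, -2, 0, 0, 0, 1, 0, 0, -2, 0, 0, 0],
)

```text
time: 16.3
tcp_pos: [0.5715, 0.1161, 0.1235]
eef_rot: [0.704, -0.085, 0.699, 0.088]
force: [-5.2, 0.0, 14.9]
opening: 0.0301
```

```bash
python3 -c "
from rig import bot
print(bot.sign_off())"
```

```text
the job is handed in; nothing more can be done
None
```

The lid is open at about 106° and standing by itself. The flask is upright in the sprung ring, and the hand is still gripping its cap and holding it down. I handed the job in at 16.3 s of the 69 s allowed.

- **Lid:** I lifted it by the bar, which I gripped and carried along its arc. After I let go, both cameras measured 106°. Just before hand-in the bar was still in the same place to within 1 mm.
- **Flask pressed down:** the hand went down about 14.5 mm from the estimated contact height. In the last two presses it went no lower than 123.4 mm, so the ring is at its bottom stop. The push held at about 15 N through the last second.
- **Bystanders:** in the last picture, taken just before the final 1 s hold, the jar, mirror and cup looked undisturbed.

**Small disagreements:**
- **Ball centre:** the two cameras put its height at 70 and 73 mm, where 72 mm was expected.
- **Sideways force:** about 5 N remained at the end, with the tool tilted about 0.4°.
- **Ring centre:** it came out about 9 mm from where I would expect it if the hinge were exactly on the rear edge, so I used the position measured in the images.

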